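Find and seat the rocking lid on a row of aquarium dosing containers

ROBOT

A 6-joint arm with a two-finger parallel gripper is mounted at the origin on the work surface. World frame = base frame: x ahead of the robot, y to its left, z up, the work surface at z = 0. Lengths are in m, angles in rad, forces in N, time in s.
With the tool pointing down it reaches from about 0.275 to 1 m from the base axis. Payload 8.4 kg.
Tool frame: the origin (TCP) lies on the centre line of the jaws, within the pads' length; the fingertips stand 11 mm ahead of it and the grasp point (between the pads) lies 8 mm behind it; y points along the fingers, z is the direction in which the jaws open and shut, and the axes are right-handed (so a half turn about y gives the same grasp; the last joint's range is limited). The gripper opens to 85 mm and grips with 20 to 120 N. Pads are 22 mm wide; open, the fingers measure 114 mm over their backs; the gripper's body (76 mm by 85 mm) begins 54 mm behind the grasp point. The pads swing forward as they close: fully open they stand 13 mm farther back than shut.
Start: joints at [1.188, 0.353, 1.633, -0, 1.155, -0.002], TCP at [0.232, 0.58, 0.242] pointing down, gripper open.
Joint ranges: [-2.63, 2.63], [-0.92, 2.1], [0.06, 2.66], [-1.3, 4.44], [0, 2.69], [-3.02, 3.02]. Speed limits (rad/s): [2.22, 2.22, 2.79, 3.14, 3.14, 3.14].

INTERFACE

Orientations are given as [roll, pitch, yaw] about the fixed x, y, z axes, in that order (R = Rz(yaw) Ry(pitch) Rx(roll)).
In Python, from rig import manip gives the robot as it stands.
- The arm moves only by the tool apply_moves, never from a script. Its argument "increments" is a list of rows, each an object of numbers: "x", "y", "z": the shift along the tool's x, y, z in mm; "ax", "ay", "az": the turn, a rotation vector about the tool's x, y, z in rad; "claw": the gripper's target within -1 to 1 (shut at 1, half-way at 0, fully open at -1). In form: [{"x": .., "y": .., "z": .., "ax": .., "ay": .., "az": .., "claw": ..}, ...]. A call has 1 to 5 rows; each row is the pose to reach, as a shift and turn from the pose commanded when the call began, along the tool's axes at that moment; what a row does not reach only later rows make up. A row lasts 1/8 s, in which the tool goes at most 62.5 mm and 10.7 degrees, less where a joint would pass 70% of its speed; a pose out of reach is approached as far as the arm can. A call with a gripper value outside its range is refused whole. The fingers move at their own pace and stop on an object; "force" is the grip in N (left out, the last holds). Time passes only in rows, so rows that repeat a pose let the fingers close. It gives the time, the measured TCP pose, the force and the opening at its end, in the units of the state.
- manip.state(): the state, without advancing time (a new reading comes with each control period).
- manip.read_camera(name): name is "scene" or "top"; returns (picture, depth): 400x640x3 uint8, red, green, blue; 400x640 float32, m along the optical axis (not along the pixel's ray), 0 where there is no reading.
- manip.calibration(name): a dict with "camera_matrix" (3x3 intrinsics, pixels), "camera_from_world" (4x4, takes a point from world to camera coordinates). Camera axes: x right, y up, looking along -z (the intrinsics and any distortion apply to the point x, -y, -z); pixel columns grow to the right and rows downward; lengths in m; the calibration is good to about 2 mm. A picture is of the moment at which its call begins. calibration takes no time and is no camera call.
- manip.job_done(): hands the job in, once; it reports no verdict.
The state is a dict: "time": time; "joints": joint angles; "joint_vel": joint speeds; "joint_torque": joint torques, N m; "eef_pos": TCP position; "tcp_rot": TCP orientation; "force": force on the tool from outside, world axes, zero at the start; "wrist_torque": the same for the moment, N m; "opening": finger opening in m.
Only numpy, scipy, OpenCV 4.12 (cv2) and the standard library are available. Lean on these libraries where they do the work, as an engineer would, in place of code of your own. Each camera call takes 0.05 s, during which the arm holds its last target.

TASK

One of the four orange lids on the aquarium's dosing containers is not seated: it looks like the others but rocks when you press its plate off centre. Press the lids with the fingertips to find it, push that lid fully home so that it sits flush, and finish still pressing down on it (and on no other), so that I can push the hose onto its fitting. Press only on the orange plates, not on the white fittings, lift nothing, and leave the bottle, jar and cup where they stand.

Things in the scene. Friction and masses are not known exactly. Their poses are not given: they have to be found in the camera images.
- tray: grey spill tray, 136 x 524 mm, rim 22 mm high, fixed on a level silver foil-faced board (410 x 600 mm) whose top is 4 to 32 mm above the work surface. Origin: centre of the tray's underside, on the board; y along its length. Four pale blue clear acrylic containers (112 mm square, about 150 mm high) stand fixed in it in a row, at y = -189, -63, 63 and 189 mm, a lid centred on each
- lid_1: one of four identical orange press-in lids: round plate 96 mm across, 8 mm thick, over a plug 77 mm across and 12 mm deep; about 100 g, not fastened. Origin: centre of the plate's flat top; z up; +x from there along its fitting's hose barb, any way round. At the start all four are level, tops 164 mm above the tray's underside; any one is the loose one
- lid_2: as lid_1 (lids stand in any order). Three lids are fully home and rigid. The loose one stands 6 mm proud of its container on the middle of its gasket: pressed more than 15 mm off centre it rocks under about 1 N (dipping 2 mm at 20 mm, 4 mm at 32 mm from the centre before that side meets the container), and falls back level when let go
- lid_3: as lid_1. To seat the loose lid, whichever it is: a firm push drives the gasket in, the whole lid sinks 6 mm until flush and stays there. It takes about 9 N on the plate 20 mm from the centre, 14 N at 30 mm, more further out; the weight of the push lies at the edge of the fingertip nearest the centre
- lid_4: as lid_1
- fitting_1: white hose fitting fixed at the centre of lid_1, no hose on it: foot 18 mm across, 6 mm high; stem 11 mm across, 20 mm high; its barb, 9 mm thick, runs level 15 mm above the plate out to 26 mm from the centre along +x. Origin: the plate's top centre, axes as the lid's. The plate is bare on the side opposite the barb.
- fitting_2: as fitting_1, on lid_2
- fitting_3: as fitting_1, on lid_3
- fitting_4: as fitting_1, on lid_4
- refill_bottle: bystander: white bottle with blue cap, 62 mm across, 150 mm high, standing loose on the board on the far side of the tray. Origin: centre of its underside
- salt_jar: bystander: clear jar with black cap, 64 mm across, 75 mm high, standing loose on the board on the far side of the tray. Origin: centre of its underside
- measuring_cup: bystander: white open cup, 60 mm across, 60 mm high, standing loose on the board between the robot and the tray. Origin: centre of its underside
Not all that is in view belongs to the job. Leave any purple look-alike of the lid_2 alone.

How it is judged:
At the end, for the whole second after the job is handed in: the lid that rocked has sunk at least 4.5 mm of its 6 mm below its starting height and is level within 2 degrees, the fingers are pressing on its plate with more than 2 N, the other three lids are as they were (height within 2 mm, level within 2 degrees) and untouched (((z of lid_1 in the frame of tray below 0.1595 m and angle between each of lid_1, lid_2, lid_3, lid_4's own z axis and vertical below 0.035 rad and contact force between the fingers and lid_1 above 2 N and z of lid_2 in the frame of tray between 0.162 and 0.166 m and contact force between the fingers and lid_2 below 0.3 N and z of lid_3 in the frame of tray between 0.162 and 0.166 m and contact force between the fingers and lid_3 below 0.3 N and z of lid_4 in the frame of tray between 0.162 and 0.166 m and contact force between the fingers and lid_4 below 0.3 N) or (z of lid_2 in the frame of tray below 0.1595 m and angle between each of lid_2, lid_1, lid_3, lid_4's own z axis and vertical below 0.035 rad and contact force between the fingers and lid_2 above 2 N and z of lid_1 in the frame of tray between 0.162 and 0.166 m and contact force between the fingers and lid_1 below 0.3 N and z of lid_3 in the frame of tray between 0.162 and 0.166 m and contact force between the fingers and lid_3 below 0.3 N and z of lid_4 in the frame of tray between 0.162 and 0.166 m and contact force between the fingers and lid_4 below 0.3 N) or (z of lid_3 in the frame of tray below 0.1595 m and angle between each of lid_3, lid_1, lid_2, lid_4's own z axis and vertical below 0.035 rad and contact force between the fingers and lid_3 above 2 N and z of lid_1 in the frame of tray between 0.162 and 0.166 m and contact force between the fingers and lid_1 below 0.3 N and z of lid_2 in the frame of tray between 0.162 and 0.166 m and contact force between the fingers and lid_2 below 0.3 N and z of lid_4 in the frame of tray between 0.162 and 0.166 m and contact force between the fingers and lid_4 below 0.3 N) or (z of lid_4 in the frame of tray below 0.1595 m and angle between each of lid_4, lid_1, lid_2, lid_3's own z axis and vertical below 0.035 rad and contact force between the fingers and lid_4 above 2 N and z of lid_1 in the frame of tray between 0.162 and 0.166 m and contact force between the fingers and lid_1 below 0.3 N and z of lid_2 in the frame of tray between 0.162 and 0.166 m and contact force between the fingers and lid_2 below 0.3 N and z of lid_3 in the frame of tray between 0.162 and 0.166 m and contact force between the fingers and lid_3 below 0.3 N))); the arm keeps its last pose, push and grip.
It fails at once if a lid is lifted (its centre more than 10 mm above its starting height) (z of any of lid_1, lid_2, lid_3, lid_4 in the frame of tray above 0.174 m).
It fails at once if a hose fitting is pressed or gripped by the fingers (more than 3 N) (contact force between the fingers and fitting_1 above 3 N or contact force between the fingers and fitting_2 above 3 N or contact force between the fingers and fitting_3 above 3 N or contact force between the fingers and fitting_4 above 3 N).
It fails at once if the bottle, jar or cup is moved more than 20 mm, lifted or tipped (distance of any of refill_bottle, salt_jar, measuring_cup from where it was at the start of the episode above 0.02 m or angle between any of refill_bottle, salt_jar, measuring_cup's own z axis and vertical above 0.3 rad).
It also fails if it takes over 48 s, if anything falls off the work surface, if the arm or the gripper's body presses on something with over 40 N, if the wrist force passes 120 N, or if a joint passes its speed limit or range.

## Working session

There is one attempt and no reset: what is moved stays moved. The work goes in short steps, Python scripts to look and compute and a tool call to move; the robot and the scene stay as the last step left them, time stands still between calls to the robot, and variables do not carry over. Pictures are saved under pics/ and viewed, and the job is handed in when it is done.

Besides the shell and the picture viewer there is one more tool, called after "Emit:" by a JSON object that holds its "api" and its "payload". apply_moves: Moves the arm, as the interface text tells. Its arguments: {"type":"object","properties":{"increments":{"type":"array","items":{"type":"object","properties":{"x":{"type":"number"},"y":{"type":"number"},"z":{"type":"number"},"ax":{"type":"number"},"ay":{"type":"number"},"az":{"type":"number"},"claw":{"type":"number"}}}},"force":{"type":"number"}},"required":["increments"]}

```bash
mkdir -p pics; python3 - <<'E'
from rig import manip
import cv2,numpy as np
print(manip.state())
for n in("scene","top"):
    p,d=manip.read_camera(n)
    cv2.imwrite(f"pics/{n}0.png",p[:,:,::-1]); np.save(f"{n}_d0.npy",d); np.save(f"{n}_p0.npy",p)
    c=manip.calibration(n); print(n,c)
E
```

```text
{'time': 0.0, 'joints': array([ 1.18761185e+00,  3.53688349e-01,  1.63414901e+00,  2.16609052e-05,
        1.15516740e+00, -2.38501796e-03]), 'joint_vel': array([ 0.00110186,  0.00076534, -0.00022526, -0.00104885,  0.00108256,
        0.00081166]), 'joint_torque': array([-1.48863724e-03, -6.05270863e+01, -3.42050850e+01, -1.02168381e-04,
        9.53114679e-03, -1.50808586e-05]), 'eef_pos': array([0.23210213, 0.57980833, 0.24153019]), 'tcp_rot': array([-1.57220838e+00,  2.31722171e-05, -3.80808238e-01]), 'force': array([-0.16409181, -0.16019716,  0.12401034]), 'wrist_torque': array([-0.01804864,  0.06244634,  0.03650598]), 'opening': 0.08554622416682167}
scene {'camera_matrix': array([[449.46396761,   0.        , 322.95612476],
       [  0.        , 449.46396761, 203.04443647],
       [  0.        ,   0.        ,   1.        ]]), 'camera_from_world': array([[ 0.06121868,  0.99806095,  0.01125262,  0.04715909],
       [-0.58542214,  0.02677284,  0.81028645,  0.1913046 ],
       [ 0.808414  , -0.0561922 ,  0.58592597, -1.8002271 ],
       [ 0.        ,  0.        ,  0.        ,  1.        ]])}
top {'camera_matrix': array([[395.83832374,   0.        , 323.39888706],
       [  0.        , 395.83832374, 199.47917952],
       [  0.        ,   0.        ,   1.        ]]), 'camera_from_world': array([[-0.02637535, -0.99961061, -0.00910888, -0.09980529],
       [ 0.9838833 , -0.0275703 ,  0.17667353, -0.52738356],
       [-0.17685587, -0.00430225,  0.98422736, -1.05197114],
       [ 0.        ,  0.        ,  0.        ,  1.        ]])}
```

View pics/top0.png

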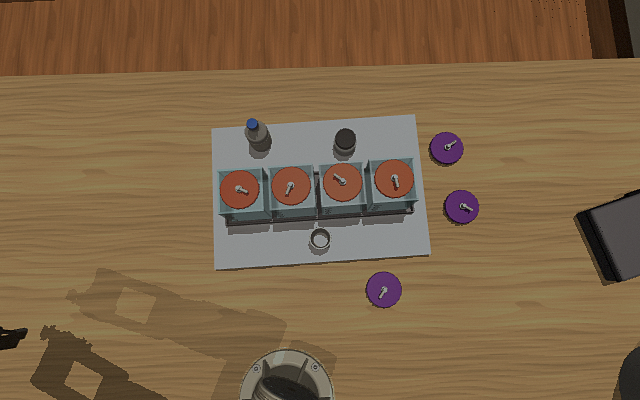

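View pics/scene0.png

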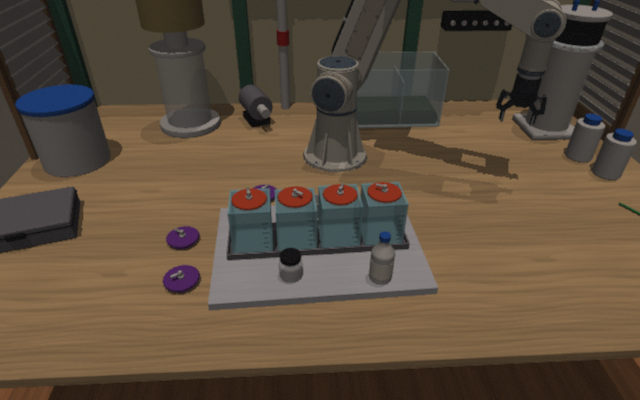

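The top view shows the four orange lids at about (239,189), (291,186), (343,182) and (394,179). The bottle is at (258,135), the jar at (345,140) and the cup at (320,240). Next I'll measure the lids.

```bash
cat > h.py <<'E'
import numpy as np,cv2
from rig import manip
def world(n,u,v,d=None,z=None):
    c=manip.calibration(n);K=c["camera_matrix"];T=c["camera_from_world"]
    r=np.array([(u-K[0,2])/K[0,0],-(v-K[1,2])/K[1,1],-np.ones_like(u*1.0)])
    R=T[:3,:3];t=T[:3,3]
    o=-R.T@t
    rw=R.T@r.reshape(3,-1)
    s=d if d is not None else (z-o[2])/rw[2]
    return (o[:,None]+rw*s).T
E
python3 - <<'E'
from h import *
p=np.load("top_p0.npy");d=np.load("top_d0.npy")
hsv=cv2.cvtColor(p,cv2.COLOR_RGB2HSV)
m=((hsv[...,0]<12)&(hsv[...,1]>170)&(hsv[...,2]>100)).astype(np.uint8)
m[:150]=0;m[230:]=0
n,l,s,c=cv2.connectedComponentsWithStats(m)
big=p[100:280,200:500]
cv2.imwrite("pics/big.png",cv2.resize(big,None,fx=2.6,fy=2.6,interpolation=cv2.INTER_CUBIC)[:,:,::-1])
# zoom on the lids
cv2.imwrite("pics/lids.png",cv2.resize(p[150:220,210:425],None,fx=3.7,fy=3.7,interpolation=cv2.INTER_CUBIC)[:,:,::-1])
for i in range(1,n):
    if s[i,4]<200: continue
    v,u=np.nonzero(l==i); dd=d[v,u]
    w=world("top",u,v,dd); zz=np.median(w[:,2])
    cn=max(cv2.findContours((l==i).astype(np.uint8),cv2.RETR_EXTERNAL,cv2.CHAIN_APPROX_NONE)[0],key=len)[:,0]
    hull=cv2.convexHull(cn)[:,0]
    w2=world("top",cn[:,0]*1.,cn[:,1]*1.,z=zz)[:,:2].astype(np.float32)
    A=np.c_[2*w2,np.ones(len(w2))];sol=np.linalg.lstsq(A,(w2**2).sum(1),rcond=None)[0]
    r=np.sqrt(sol[2]+sol[:2]@sol[:2])
    cc,rr=cv2.minEnclosingCircle(w2)
    print(c[i],"n",s[i,4],"z",zz,"fit",sol[:2],r,"minenc",cc,rr)
    # fitting: points inside above plate or white
    bb=(slice(s[i,1],s[i,1]+s[i,3]),slice(s[i,0],s[i,0]+s[i,2]))
    vv,uu=np.mgrid[bb]; vv=vv.ravel();uu=uu.ravel()
    q=hsv[vv,uu]; W=world("top",uu,vv,d[vv,uu])
    k=(np.hypot(W[:,0]-cc[0],W[:,1]-cc[1])<.042)&(W[:,2]>zz+.006)
    Q=W[k]; rel=Q[:,:2]-np.array(cc)
    print("  fit pts",k.sum(),"zmax",Q[:,2].max()-zz,"mean rel mm",rel.mean(0)*1e3,"far",rel[np.hypot(*rel.T).argmax()]*1e3)
# board, cup
for (u,v) in [(230,150),(400,240),(300,255)]:
    print(world("top",np.array([u]),np.array([v]),d[v,u]))
E
```

```text
[[0.68256244 0.15368958 0.02244135]]
[[ 0.40850616 -0.32421035  0.0208435 ]]
[[ 0.37451873 -0.04508278  0.02184804]]
```

```bash
sleep 0
```

```text
(no output)
```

View pics/lids.png

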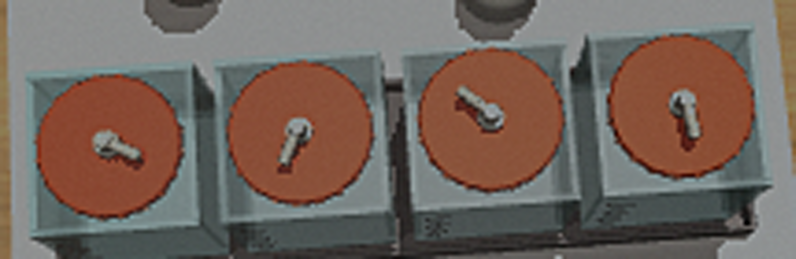

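```bash
cat > seg.py <<'E'
from h import *
p=np.load("top_p0.npy");d=np.load("top_d0.npy")
hsv=cv2.cvtColor(p,cv2.COLOR_RGB2HSV)
print(hsv[180,232],hsv[195,300],d[180,232])
m=((hsv[...,0]<18)&(hsv[...,1]>110)&(d<0.93)).astype(np.uint8)
m[:150]=0;m[230:]=0
n,l,s,c=cv2.connectedComponentsWithStats(m)
for i in range(1,n):
    if s[i,4]<200: continue
    v,u=np.nonzero(l==i); dd=d[v,u]
    w=world("top",u,v,dd); zz=np.median(w[:,2])
    cn=max(cv2.findContours((l==i).astype(np.uint8),cv2.RETR_EXTERNAL,cv2.CHAIN_APPROX_NONE)[0],key=len)[:,0]
    w2=world("top",cn[:,0]*1.,cn[:,1]*1.,z=zz)[:,:2].astype(np.float32)
    A=np.c_[2*w2,np.ones(len(w2))];sol=np.linalg.lstsq(A,(w2**2).sum(1),rcond=None)[0]
    r=np.sqrt(sol[2]+sol[:2]@sol[:2])
    cc=sol[:2]
    print(c[i].round(1),"n",s[i,4],"z",zz.round(4),"sd",w[:,2].std().round(4),"fit",cc.round(4),r.round(4))
    vv,uu=np.mgrid[s[i,1]:s[i,1]+s[i,3],s[i,0]:s[i,0]+s[i,2]]; vv=vv.ravel();uu=uu.ravel()
    W=world("top",uu,vv,d[vv,uu])
    k=(np.hypot(W[:,0]-cc[0],W[:,1]-cc[1])<.040)&(hsv[vv,uu,1]<70)
    W=world("top",uu[k],vv[k],z=zz+.017); rel=W[:,:2]-cc
    f=rel[np.hypot(*rel.T).argmax()]*1e3
    print("  fit pts",k.sum(),"mean rel mm",(rel.mean(0)*1e3).round(1),"far",f.round(1),"dir deg",np.degrees(np.arctan2(f[1],f[0])).round())
cs=[]
E
python3 seg.py
```

```text
[  8 169 136] [  9 149 139] 0.9659148
```

```bash
sed -i 's/&(d<0.93)/\&(d>0)/' seg.py; python3 seg.py; python3 -c "
from h import *
d=np.load('top_d0.npy')
print(world('top',np.array([232]),np.array([180]),d[180,232]), world('top',np.array([320]),np.array([232]),d[232,320]))"
```

```text
[  8 169 136] [  9 149 139] 0.9659148
[119.1 157.1] n 1688 z -0.0002 sd 0.0022 fit [0.6348 0.5216] 0.1986
[[0.55368092 0.10695517 0.18739392]] [[ 0.43625194 -0.10213953  0.02731728]]Traceback (most recent call last):
  File "seg.py", line 22, in <module>
    f=rel[np.hypot(*rel.T).argmax()]*1e3
          ~~~~~~~~~~~~~~~~~~~~~~~^^
ValueError: attempt to get argmax of an empty sequence
```

```bash
sed -i 's/^m\[:150\]=0.*/m[:150]=0;m[230:]=0;m[:,:205]=0;m[:,425:]=0;m[d>1.0]=0/' seg.py; python3 seg.py
```

```text
[  8 169 136] [  9 149 139] 0.9659148
[393.6 178.4] n 1120 z 0.1871 sd 0.0018 fit [ 0.5469 -0.2869] 0.0468
  fit pts 61 mean rel mm [-6.8  0.2] far [-23.1  -6.3] dir deg -165.0
[342.3 182.2] n 1105 z 0.1871 sd 0.0019 fit [ 0.5417 -0.1614] 0.0466
  fit pts 61 mean rel mm [2.5 4.8] far [15.8 19.6] dir deg 51.0
[290.7 185.4] n 1115 z 0.187 sd 0.0017 fit [ 0.5363 -0.0359] 0.0467
  fit pts 59 mean rel mm [-7.3  1.7] far [-24.5   7.3] dir deg 163.0
[239.  189.2] n 1122 z 0.1869 sd 0.0018 fit [0.5307 0.0896] 0.0467
  fit pts 60 mean rel mm [-3.9 -6.2] far [-11.4 -22.8] dir deg -116.0
```

```bash
cat > plan.py <<'E'
import sys
from h import *
from scipy.spatial.transform import Rotation as Ro
L={'A':(.5307,.0896,-116),'B':(.5363,-.0359,163),'C':(.5417,-.1614,51),'D':(.5469,-.2869,-165)}
def plan(k,psi,r=.031,z=.235):
    s=manip.state();R=Ro.from_euler('xyz',s["tcp_rot"]).as_matrix()
    a=np.radians(L[k][2]+180)
    t=np.array([L[k][0]+r*np.cos(a),L[k][1]+r*np.sin(a),z])
    Rt=(Ro.from_euler('z',psi,degrees=True)*Ro.from_euler('x',-90,degrees=True)).as_matrix()
    dt=R.T@(t-s["eef_pos"])*1e3; rv=Ro.from_matrix(R.T@Rt).as_rotvec()
    print("t",s["time"],"target",t.round(4),"tool shift mm",dt.round(1),"rotvec",rv.round(3),"pos",s["eef_pos"].round(4),"F",s["force"].round(2),"j",s["joints"].round(2))
plan(sys.argv[1],float(sys.argv[2]),*[float(x) for x in sys.argv[3:]])
E
python3 plan.py A -116 .031 .238
```

```text
t 0.1 target [0.5443 0.1175 0.238 ] tool shift mm [ 461.6    4.  -313.2] rotvec [1.000e-03 1.644e+00 1.000e-03] pos [0.2321 0.5798 0.2416] F [-0.27  0.28  0.5 ] j [ 1.19  0.35  1.63 -0.    1.16 -0.  ]
```

Emit:
{"api": "apply_moves", "payload": {"increments": [{"x": 300,"y": 3,"z": -200,"ay": 1.0,"claw": 1},{"x": 300,"y": 3,"z": -200,"ay": 1.0,"claw": 1},{"x": 300,"y": 3,"z": -200,"ay": 1.0,"claw": 1},{"x": 300,"y": 3,"z": -200,"ay": 1.0,"claw": 1},{"x": 300,"y": 3,"z": -200,"ay": 1.0,"claw": 1}], "force": 40}}

```text
invalid input
```

```bash
python3 plan.py A -116 .031 .225
```

```text
t 0.1 target [0.5443 0.1175 0.225 ] tool shift mm [ 461.6   17.  -313.2] rotvec [1.000e-03 1.644e+00 1.000e-03] pos [0.2321 0.5798 0.2416] F [-0.27  0.28  0.5 ] j [ 1.19  0.35  1.63 -0.    1.16 -0.  ]
```

Emit:
{"api": "apply_moves", "payload": {"increments": [{"x": 50,"y": 0,"z": -33,"ax": 0,"ay": 0.17,"az": 0,"claw": 1},{"x": 100,"y": 0,"z": -66,"ax": 0,"ay": 0.34,"az": 0,"claw": 1},{"x": 150,"y": 0,"z": -100,"ax": 0,"ay": 0.51,"az": 0,"claw": 1},{"x": 200,"y": 0,"z": -133,"ax": 0,"ay": 0.68,"az": 0,"claw": 1},{"x": 250,"y": 0,"z": -166,"ax": 0,"ay": 0.85,"az": 0,"claw": 1}], "force": 40}}

```text
time: 0.72
eef_pos: [0.4034, 0.3315, 0.2421]
tcp_rot: [-1.571, -0.0, -1.236]
force: [0.2, -0.3, 0.2]
opening: -0.0003
```

```bash
python3 plan.py A -116 .031 .225
```

```text
t 0.725 target [0.5443 0.1175 0.225 ] tool shift mm [248.4  17.2  62.8] rotvec [0.    0.788 0.   ] pos [0.4034 0.3315 0.2421] F [ 0.22 -0.33  0.18] j [ 0.69  0.19  1.85 -0.    1.1   0.35]
```

Emit:
{"api": "apply_moves", "payload": {"increments": [{"x": 50,"y": 0,"z": 13,"ax": 0,"ay": 0.16,"az": 0,"claw": 1},{"x": 100,"y": 0,"z": 25,"ax": 0,"ay": 0.32,"az": 0,"claw": 1},{"x": 150,"y": 0,"z": 38,"ax": 0,"ay": 0.48,"az": 0,"claw": 1},{"x": 200,"y": 5,"z": 50,"ax": 0,"ay": 0.64,"az": 0,"claw": 1},{"x": 248,"y": 10,"z": 63,"ax": 0,"ay": 0.788,"az": 0,"claw": 1}]}}

```text
time: 1.35
eef_pos: [0.5454, 0.1188, 0.232]
tcp_rot: [-1.571, -0.0, -2.024]
force: [0.7, 1.1, -0.4]
opening: -0.0001
```

```bash
python3 plan.py A -116 .031 .208; python3 - <<'E'
from h import *
p,d=manip.read_camera("top"); cv2.imwrite("pics/t1.png",cv2.resize(p[100:280,180:480],None,fx=2.6,fy=2.6)[:,:,::-1])
E
```

```text
t 1.35 target [0.5443 0.1175 0.208 ] tool shift mm [ 1.7 24.  -0.4] rotvec [0.    0.001 0.   ] pos [0.5454 0.1188 0.232 ] F [ 0.68  1.11 -0.4 ] j [0.21 0.26 1.79 0.   1.09 0.66]
```

View pics/t1.png

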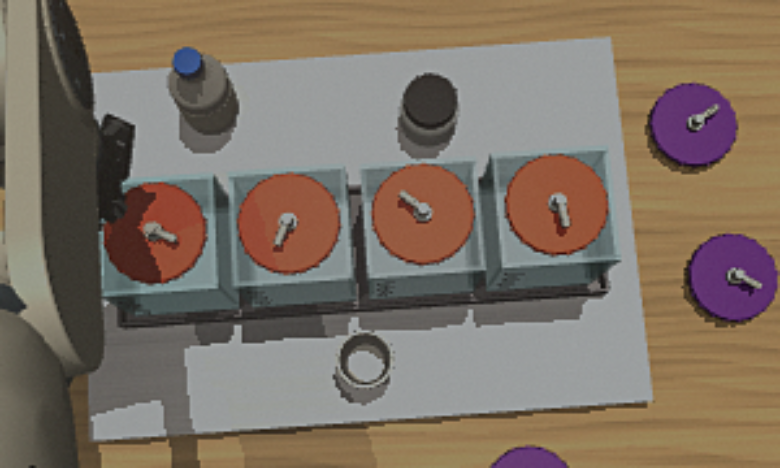

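The closed fingertips are beside lid A's centre on the bare side, at about (115,215), which fits the planned offset plus parallax. Now descending.

Emit:
{"api": "apply_moves", "payload": {"increments": [{"x": 1,"y": 10,"z": 0,"ax": 0,"ay": 0,"az": 0,"claw": 1},{"x": 1,"y": 20,"z": 0,"ax": 0,"ay": 0,"az": 0,"claw": 1},{"x": 1,"y": 27,"z": 0,"ax": 0,"ay": 0,"az": 0,"claw": 1},{"x": 1,"y": 27,"z": 0,"ax": 0,"ay": 0,"az": 0,"claw": 1}]}}

```text
time: 1.9
eef_pos: [0.5435, 0.1202, 0.2045]
tcp_rot: [-1.572, -0.001, -2.017]
force: [-0.3, -0.7, -0.4]
opening: 0.0001
```

Emit:
{"api": "apply_moves", "payload": {"increments": [{"x": 2,"y": 2,"z": 0,"ax": 0,"ay": 0,"az": 0,"claw": 1},{"x": 2,"y": 4,"z": 0,"ax": 0,"ay": 0,"az": 0,"claw": 1},{"x": 2,"y": 4,"z": 0,"ax": 0,"ay": 0,"az": 0,"claw": 1}]}}

```text
time: 2.28
eef_pos: [0.5435, 0.1177, 0.2013]
tcp_rot: [-1.571, 0.0, -2.019]
force: [0.2, -0.5, 0.1]
opening: 0.0001
```

Emit:
{"api": "apply_moves", "payload": {"increments": [{"x": 0,"y": 2,"z": 0,"ax": 0,"ay": 0,"az": 0,"claw": 1},{"x": 0,"y": 2,"z": 0,"ax": 0,"ay": 0,"az": 0,"claw": 1},{"x": 0,"y": 2,"z": 0,"ax": 0,"ay": 0,"az": 0,"claw": 1}]}}

```text
time: 2.65
eef_pos: [0.5435, 0.1177, 0.1993]
tcp_rot: [-1.571, -0.0, -2.019]
force: [0.2, -0.2, 0.4]
opening: 0.0001
```

Emit:
{"api": "apply_moves", "payload": {"increments": [{"x": 0,"y": 1,"z": 0,"ax": 0,"ay": 0,"az": 0,"claw": 1},{"x": 0,"y": 1,"z": 0,"ax": 0,"ay": 0,"az": 0,"claw": 1}]}}

```text
time: 2.9
eef_pos: [0.5436, 0.1177, 0.1983]
tcp_rot: [-1.571, 0.0, -2.019]
force: [-1.1, 0.6, 0.4]
opening: -0.0
```

Emit:
{"api": "apply_moves", "payload": {"increments": [{"x": 0,"y": 1,"z": 0,"ax": 0,"ay": 0,"az": 0,"claw": 1},{"x": 0,"y": 1,"z": 0,"ax": 0,"ay": 0,"az": 0,"claw": 1}]}}

```text
time: 3.15
eef_pos: [0.5436, 0.1177, 0.1983]
tcp_rot: [-1.57, 0.0, -2.019]
force: [-3.8, -0.1, 10.3]
opening: 0.0001
```

Emit:
{"api": "apply_moves", "payload": {"increments": [{"x": 0,"y": 1,"z": 0,"ax": 0,"ay": 0,"az": 0,"claw": 1},{"x": 0,"y": 1,"z": 0,"ax": 0,"ay": 0,"az": 0,"claw": 1}]}}

```text
time: 3.4
eef_pos: [0.5436, 0.1177, 0.1982]
tcp_rot: [-1.57, 0.0, -2.019]
force: [-6.8, -2.2, 19.3]
opening: -0.0002
```

Lid A is rigid: the force rose to 19 N with no give, contact at TCP z = 0.198. Retracting and moving to B.

Emit:
{"api": "apply_moves", "payload": {"increments": [{"x": 0,"y": -20,"z": 0,"ax": 0,"ay": 0,"az": 0,"claw": 1},{"x": 0,"y": -38,"z": 0,"ax": 0,"ay": 0,"az": 0,"claw": 1},{"x": 0,"y": -38,"z": 0,"ax": 0,"ay": 0,"az": 0,"claw": 1}]}}

```text
time: 3.78
eef_pos: [0.5444, 0.1179, 0.2358]
tcp_rot: [-1.568, 0.002, -2.019]
force: [0.2, 0.2, -0.5]
opening: -0.0001
```

```bash
python3 plan.py B -17 .031 .233
```

```text
t 3.775 target [ 0.5659 -0.045   0.233 ] tool shift mm [137.5   2.7  89.9] rotvec [-3.000e-03 -1.722e+00  1.000e-03] pos [0.5444 0.1179 0.2358] F [ 0.23  0.16 -0.53] j [ 0.21  0.25  1.79 -0.    1.1   0.66]
```

Emit:
{"api": "apply_moves", "payload": {"increments": [{"x": 30,"y": 0,"z": 20,"ax": 0,"ay": -0.17,"az": 0,"claw": 1},{"x": 60,"y": 0,"z": 40,"ax": 0,"ay": -0.35,"az": 0,"claw": 1},{"x": 90,"y": 0,"z": 60,"ax": 0,"ay": -0.52,"az": 0,"claw": 1},{"x": 120,"y": 0,"z": 80,"ax": 0,"ay": -0.7,"az": 0,"claw": 1},{"x": 137,"y": 0,"z": 90,"ax": 0,"ay": -0.87,"az": 0,"claw": 1}]}}

```text
time: 4.4
eef_pos: [0.5651, -0.0464, 0.2334]
tcp_rot: [-1.572, 0.0, -1.144]
force: [0.5, -0.3, -0.1]
opening: -0.0001
```

Emit:
{"api": "apply_moves", "payload": {"increments": [{"x": 0,"y": 0,"z": 0,"ax": 0,"ay": -0.17,"az": 0,"claw": 1},{"x": 0,"y": 0,"z": 0,"ax": 0,"ay": -0.35,"az": 0,"claw": 1},{"x": 0,"y": 0,"z": 0,"ax": 0,"ay": -0.52,"az": 0,"claw": 1},{"x": 0,"y": 0,"z": 0,"ax": 0,"ay": -0.7,"az": 0,"claw": 1},{"x": 0,"y": 0,"z": 0,"ax": 0,"ay": -0.852,"az": 0,"claw": 1}]}}

```text
time: 5.03
eef_pos: [0.5649, -0.0447, 0.2334]
tcp_rot: [-1.571, 0.001, -0.291]
force: [-0.1, 0.7, 0.5]
opening: 0.0001
```

```bash
python3 plan.py B -17 .031 .1995
```

```text
t 5.025 target [ 0.5659 -0.045   0.1995] tool shift mm [ 1.1 33.9  0.1] rotvec [ 0.     0.005 -0.001] pos [ 0.5649 -0.0447  0.2334] F [-0.07  0.67  0.48] j [-0.08  0.27  1.77  0.    1.1  -1.36]
```

Emit:
{"api": "apply_moves", "payload": {"increments": [{"x": 1,"y": 12,"z": 0,"ax": 0,"ay": 0,"az": 0,"claw": 1},{"x": 1,"y": 24,"z": 0,"ax": 0,"ay": 0,"az": 0,"claw": 1},{"x": 1,"y": 32,"z": 0,"ax": 0,"ay": 0,"az": 0,"claw": 1},{"x": 1,"y": 34,"z": 0,"ax": 0,"ay": 0,"az": 0,"claw": 1},{"x": 1,"y": 34,"z": 0,"ax": 0,"ay": 0,"az": 0,"claw": 1}]}}

```text
time: 5.65
eef_pos: [0.5662, -0.045, 0.2001]
tcp_rot: [-1.571, 0.0, -0.297]
force: [0.4, 0.5, 0.2]
opening: -0.0002
```

Emit:
{"api": "apply_moves", "payload": {"increments": [{"x": 0,"y": 1,"z": 0,"ax": 0,"ay": 0,"az": 0,"claw": 1},{"x": 0,"y": 1.5,"z": 0,"ax": 0,"ay": 0,"az": 0,"claw": 1},{"x": 0,"y": 1.5,"z": 0,"ax": 0,"ay": 0,"az": 0,"claw": 1}]}}

```text
time: 6.02
eef_pos: [0.5663, -0.0451, 0.199]
tcp_rot: [-1.571, -0.0, -0.297]
force: [-0.5, -0.3, -0.5]
opening: -0.0
```

Emit:
{"api": "apply_moves", "payload": {"increments": [{"x": 0,"y": 1,"z": 0,"ax": 0,"ay": 0,"az": 0,"claw": 1},{"x": 0,"y": 1,"z": 0,"ax": 0,"ay": 0,"az": 0,"claw": 1}]}}

```text
time: 6.28
eef_pos: [0.5663, -0.0451, 0.1983]
tcp_rot: [-1.571, -0.0, -0.297]
force: [-1.5, 0.3, 4.6]
opening: -0.0001
```

Emit:
{"api": "apply_moves", "payload": {"increments": [{"x": 0,"y": 1,"z": 0,"ax": 0,"ay": 0,"az": 0,"claw": 1},{"x": 0,"y": 1,"z": 0,"ax": 0,"ay": 0,"az": 0,"claw": 1}]}}

```text
time: 6.52
eef_pos: [0.5664, -0.045, 0.1983]
tcp_rot: [-1.571, -0.001, -0.297]
force: [-4.3, 0.2, 13.7]
opening: 0.0004
```

B is rigid too: 13.7 N, no dip. Next is C.

Emit:
{"api": "apply_moves", "payload": {"increments": [{"x": 0,"y": -20,"z": 0,"ax": 0,"ay": 0,"az": 0,"claw": 1},{"x": 0,"y": -36,"z": 0,"ax": 0,"ay": 0,"az": 0,"claw": 1},{"x": 0,"y": -36,"z": 0,"ax": 0,"ay": 0,"az": 0,"claw": 1}]}}

```text
time: 6.9
eef_pos: [0.5671, -0.0451, 0.2341]
tcp_rot: [-1.57, -0.003, -0.297]
force: [0.8, 0.7, -0.5]
opening: 0.0001
```

```bash
python3 plan.py C -129 .031 .233
```

```text
t 6.9 target [ 0.5222 -0.1855  0.233 ] tool shift mm [  -1.9    1.  -147.4] rotvec [-3.000e-03  1.955e+00  1.000e-03] pos [ 0.5671 -0.0451  0.2341] F [ 0.78  0.69 -0.47] j [-0.08  0.27  1.77 -0.    1.1  -1.36]
```

Emit:
{"api": "apply_moves", "payload": {"increments": [{"x": 0,"y": 0,"z": -30,"ax": 0,"ay": 0.18,"az": 0,"claw": 1},{"x": 0,"y": 0,"z": -60,"ax": 0,"ay": 0.36,"az": 0,"claw": 1},{"x": 0,"y": 0,"z": -90,"ax": 0,"ay": 0.54,"az": 0,"claw": 1},{"x": 0,"y": 0,"z": -120,"ax": 0,"ay": 0.72,"az": 0,"claw": 1},{"x": -2,"y": 0,"z": -147,"ax": 0,"ay": 0.9,"az": 0,"claw": 1}]}}

```text
time: 7.52
eef_pos: [0.5207, -0.1859, 0.232]
tcp_rot: [-1.571, 0.0, -1.203]
force: [-0.8, 0.5, -0.3]
opening: 0.0
```

Emit:
{"api": "apply_moves", "payload": {"increments": [{"x": 0,"y": 0,"z": 0,"ax": 0,"ay": 0.18,"az": 0,"claw": 1},{"x": 0,"y": 0,"z": 0,"ax": 0,"ay": 0.36,"az": 0,"claw": 1},{"x": 0,"y": 0,"z": 0,"ax": 0,"ay": 0.54,"az": 0,"claw": 1},{"x": 0,"y": 0,"z": 0,"ax": 0,"ay": 0.72,"az": 0,"claw": 1},{"x": 0,"y": 0,"z": 0,"ax": 0,"ay": 0.9,"az": 0,"claw": 1}]}}

```text
time: 8.15
eef_pos: [0.521, -0.1849, 0.2319]
tcp_rot: [-1.572, -0.0, -2.103]
force: [0.1, -0.4, -0.7]
opening: 0.0001
```

Emit:
{"api": "apply_moves", "payload": {"increments": [{"x": 0,"y": 0,"z": 0,"ax": 0,"ay": 0.155,"az": 0,"claw": 1},{"x": 0,"y": 0,"z": 0,"ax": 0,"ay": 0.155,"az": 0,"claw": 1}]}}

```text
time: 8.4
eef_pos: [0.521, -0.1849, 0.2321]
tcp_rot: [-1.572, -0.0, -2.251]
force: [-0.1, 0.8, 0.1]
opening: 0.0002
```

```bash
python3 plan.py C -129 .031 .1995
```

```text
t 8.4 target [ 0.5222 -0.1855  0.1995] tool shift mm [-0.3 32.6  1.3] rotvec [0.001 0.001 0.   ] pos [ 0.521  -0.1849  0.2321] F [-0.12  0.79  0.08] j [-0.34  0.25  1.8  -0.    1.09  0.34]
```

Emit:
{"api": "apply_moves", "payload": {"increments": [{"x": 0,"y": 12,"z": 1,"ax": 0,"ay": 0,"az": 0,"claw": 1},{"x": 0,"y": 24,"z": 1,"ax": 0,"ay": 0,"az": 0,"claw": 1},{"x": 0,"y": 31,"z": 1,"ax": 0,"ay": 0,"az": 0,"claw": 1},{"x": 0,"y": 33,"z": 1,"ax": 0,"ay": 0,"az": 0,"claw": 1},{"x": 0,"y": 33,"z": 1,"ax": 0,"ay": 0,"az": 0,"claw": 1}]}}

```text
time: 9.02
eef_pos: [0.5221, -0.1857, 0.1997]
tcp_rot: [-1.571, -0.0, -2.252]
force: [-0.4, 0.9, -0.2]
opening: 0.0004
```

Emit:
{"api": "apply_moves", "payload": {"increments": [{"x": 0,"y": 1,"z": 0,"ax": 0,"ay": 0,"az": 0,"claw": 1},{"x": 0,"y": 1.5,"z": 0,"ax": 0,"ay": 0,"az": 0,"claw": 1},{"x": 0,"y": 1.5,"z": 0,"ax": 0,"ay": 0,"az": 0,"claw": 1}]}}

```text
time: 9.4
eef_pos: [0.5221, -0.1857, 0.1984]
tcp_rot: [-1.571, 0.0, -2.252]
force: [0.4, -0.0, 0.0]
opening: -0.0002
```

Emit:
{"api": "apply_moves", "payload": {"increments": [{"x": 0,"y": 1,"z": 0,"ax": 0,"ay": 0,"az": 0,"claw": 1},{"x": 0,"y": 1,"z": 0,"ax": 0,"ay": 0,"az": 0,"claw": 1}]}}

```text
time: 9.65
eef_pos: [0.5221, -0.1858, 0.1974]
tcp_rot: [-1.571, -0.0, -2.252]
force: [-1.5, -0.6, 2.3]
opening: 0.0001
```

Emit:
{"api": "apply_moves", "payload": {"increments": [{"x": 0,"y": 0.5,"z": 0,"ax": 0,"ay": 0,"az": 0,"claw": 1},{"x": 0,"y": 0.5,"z": 0,"ax": 0,"ay": 0,"az": 0,"claw": 1}]}}

```text
time: 9.9
eef_pos: [0.5221, -0.1859, 0.1969]
tcp_rot: [-1.571, -0.0, -2.252]
force: [-1.6, -2.8, 2.3]
opening: -0.0
```

C gives way: it is 1.4 mm lower at only about 2 N. I'll keep pressing.

Emit:
{"api": "apply_moves", "payload": {"increments": [{"x": 0,"y": 1,"z": 0,"ax": 0,"ay": 0,"az": 0,"claw": 1},{"x": 0,"y": 1,"z": 0,"ax": 0,"ay": 0,"az": 0,"claw": 1}]}}

```text
time: 10.15
eef_pos: [0.522, -0.1858, 0.1958]
tcp_rot: [-1.571, -0.0, -2.252]
force: [-1.4, -2.4, 3.7]
opening: 0.0
```

Emit:
{"api": "apply_moves", "payload": {"increments": [{"x": 0,"y": 1,"z": 0,"ax": 0,"ay": 0,"az": 0,"claw": 1},{"x": 0,"y": 1,"z": 0,"ax": 0,"ay": 0,"az": 0,"claw": 1}]}}

```text
time: 10.4
eef_pos: [0.5221, -0.1857, 0.1947]
tcp_rot: [-1.571, -0.0, -2.252]
force: [-1.5, -2.4, 4.2]
opening: 0.0
```

Emit:
{"api": "apply_moves", "payload": {"increments": [{"x": 0,"y": 1,"z": 0,"ax": 0,"ay": 0,"az": 0,"claw": 1},{"x": 0,"y": 1,"z": 0,"ax": 0,"ay": 0,"az": 0,"claw": 1}]}}

```text
time: 10.65
eef_pos: [0.5224, -0.1855, 0.1939]
tcp_rot: [-1.571, 0.001, -2.252]
force: [-1.2, -1.4, 4.6]
opening: 0.0002
```

Emit:
{"api": "apply_moves", "payload": {"increments": [{"x": 0,"y": 1,"z": 0,"ax": 0,"ay": 0,"az": 0,"claw": 1},{"x": 0,"y": 1,"z": 0,"ax": 0,"ay": 0,"az": 0,"claw": 1}]}}

```text
time: 10.9
eef_pos: [0.5226, -0.1852, 0.1932]
tcp_rot: [-1.57, 0.001, -2.252]
force: [-2.0, 0.1, 7.4]
opening: -0.0001
```

Emit:
{"api": "apply_moves", "payload": {"increments": [{"x": 0,"y": 1,"z": 0,"ax": 0,"ay": 0,"az": 0,"claw": 1},{"x": 0,"y": 1,"z": 0,"ax": 0,"ay": 0,"az": 0,"claw": 1}]}}

```text
time: 11.15
eef_pos: [0.5228, -0.185, 0.1924]
tcp_rot: [-1.57, 0.002, -2.252]
force: [-0.9, 2.7, 9.4]
opening: -0.0
```

Emit:
{"api": "apply_moves", "payload": {"increments": [{"x": 0,"y": 1,"z": 0,"ax": 0,"ay": 0,"az": 0,"claw": 1},{"x": 0,"y": 1,"z": 0,"ax": 0,"ay": 0,"az": 0,"claw": 1}]}}

```text
time: 11.4
eef_pos: [0.5229, -0.185, 0.1923]
tcp_rot: [-1.57, 0.002, -2.252]
force: [-3.7, 3.1, 17.7]
opening: 0.0002
```

Emit:
{"api": "apply_moves", "payload": {"increments": [{"x": 0,"y": 1,"z": 0,"ax": 0,"ay": 0,"az": 0,"claw": 1},{"x": 0,"y": 1,"z": 0,"ax": 0,"ay": 0,"az": 0,"claw": 1}]}}

```text
time: 11.65
eef_pos: [0.5229, -0.185, 0.1922]
tcp_rot: [-1.57, 0.002, -2.252]
force: [-7.9, 4.6, 26.6]
opening: -0.0001
```

```bash
python3 - <<'E'
from h import *
for n in("top","scene"):
    p,d=manip.read_camera(n); np.save(n+"_d2.npy",d);np.save(n+"_p2.npy",p)
    c=p[140:240,200:440] if n=="top" else p[165:275,210:430]
    cv2.imwrite(f"pics/{n}2.png",cv2.resize(c,None,fx=3.3,fy=3.3,interpolation=cv2.INTER_CUBIC)[:,:,::-1])
print(manip.state()["force"],manip.state()["eef_pos"])
E
```

```text
[-7.26239486  4.74982575 25.59795373] [ 0.52295866 -0.18502112  0.19220858]
```

View pics/top2.png

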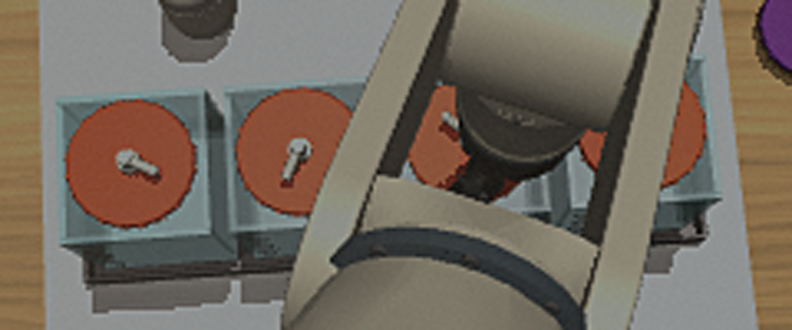

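View pics/scene2.png

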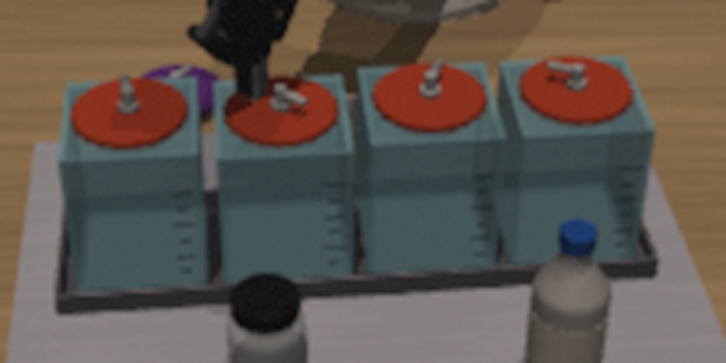

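Lid C has sunk 6.1 mm and is now rigid at 26 N. In the scene view it is at crop (280,110), with the fingers on its bare side. Next I'll check its level from depth.

```bash
python3 - <<'E'
from h import *
L={'A':(.5307,.0896),'B':(.5363,-.0359),'C':(.5417,-.1614),'D':(.5469,-.2869)}
for n in("scene","top"):
  for q in("0","2"):
    p=np.load(f"{n}_p{q}.npy");d=np.load(f"{n}_d{q}.npy");h=cv2.cvtColor(p,cv2.COLOR_RGB2HSV)
    v,u=np.nonzero((h[...,0]<18)&(h[...,1]>110)&(d>0));W=world(n,u,v,d[v,u])
    for k,c in L.items():
        s=W[(np.hypot(W[:,0]-c[0],W[:,1]-c[1])<.042)&(abs(W[:,2]-.184)<.012)]
        if len(s)<30: continue
        A=np.c_[s[:,:2]-c,np.ones(len(s))];b=np.linalg.lstsq(A,s[:,2],rcond=None)[0]
        print(n,q,k,len(s),"z mm",(b[2]*1e3).round(2),"tilt deg",np.degrees(b[:2]).round(2))
E
```

```text
scene 0 A 331 z mm 186.97 tilt deg [-0.17 -0.16]
scene 0 B 348 z mm 186.97 tilt deg [ 0.19 -0.03]
scene 0 C 358 z mm 187.07 tilt deg [0.01 0.12]
scene 0 D 376 z mm 187.2 tilt deg [ 0.1  -0.21]
scene 2 A 331 z mm 186.89 tilt deg [0.01 0.1 ]
scene 2 B 359 z mm 186.91 tilt deg [0.06 0.08]
scene 2 C 318 z mm 181.29 tilt deg [0.11 0.14]
scene 2 D 386 z mm 187.05 tilt deg [-0.48 -0.04]
top 0 A 849 z mm 186.98 tilt deg [-0.3  -0.08]
top 0 B 851 z mm 187.08 tilt deg [ 0.32 -0.35]
top 0 C 837 z mm 187.11 tilt deg [-0.07 -0.06]
top 0 D 844 z mm 187.13 tilt deg [ 0.08 -0.05]
top 2 A 849 z mm 187.01 tilt deg [-0.08 -0.14]
top 2 B 702 z mm 187.22 tilt deg [ 0.2  -0.42]
top 2 C 308 z mm 181.22 tilt deg [-0.32 -0.31]
top 2 D 181 z mm 186.98 tilt deg [-0.36 -0.1 ]
```

C is down 5.8 mm and level, and the other lids haven't moved. Handing in while still pressing.

```bash
python3 - <<'E'
from rig import manip
print(manip.state()["force"],manip.state()["time"]); print(manip.job_done()); s=manip.state(); print(s["time"],s["force"],s["eef_pos"])
E
```

```text
[-7.26239486  4.74982575 25.59795373] 11.75
the job is handed in; nothing more can be done
None
the job is handed in; nothing more can be done
```

The loose lid was the third in the row counting from the robot's left (world y ≈ -0.16). I seated it and handed the job in at 11.75 s with the fingers still pressing on it.

- **Finding it:** I pressed three lids on their bare sides. The first stayed rigid to 19 N and the second to 14 N. The third rocked about 3.5 mm under 2–4 N. I never pressed the fourth lid, because the loose one was already found.
- **Seating it:** The third lid went down at about 9 N. It stopped after 6.1 mm at the fingertips and then stayed rigid up to 26 N.
- **Last checks:** Both cameras' depth readings put that lid 5.8–5.9 mm lower than at the start, level within 0.5°. The other three lids are within 0.2 mm of their starting heights and within 0.5° of level. The fingers were pressing with about 25.6 N at hand-in.
- **Not checked by number:** I did not re-measure the bottle, jar or cup. The arm only passed above them.
- **Refused move:** The first move call was refused as invalid input. I resent it with smaller steps and all fields filled in, and nothing had moved. No check disagreed with another.

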